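# Purge the coffee grinder into its catch pail

### The arm

A 7-joint arm with a two-finger parallel gripper is mounted at the origin on a cart in front of the work surface, level with it; the furniture and walls round the work are solid. World frame = base frame: x ahead of the robot, y to its left, z up, the work surface at z = 0. Lengths are in m, angles in rad, forces in N, time in s.
With the tool pointing down it reaches from about 0.35 to 0.9 m from the base axis. Payload 8.1 kg.
Tool frame: the origin (TCP) lies at the centre of the arm's flange, where the gripper is bolted on; the fingertips stand 178 mm ahead of it and the grasp point (between the pads) lies 159 mm ahead of it; z points along the fingers, y is the line along which they close (so a half turn about z gives the same grasp; the last joint's range is limited). The gripper opens to 92 mm and grips with 3 to 60 N. Pads are 19 mm wide; open, the fingers measure 130 mm over their backs; the gripper's body (75 mm by 190 mm) begins 47 mm behind the grasp point.
Start: joints at [-1.248, 0.434, 0.025, 1.573, -0.012, 1.134, -0.075], TCP at [0.258, 0.569, 0.405] pointing down, gripper open.
Joint ranges: [-2.62, 2.62], [-0.44, 2.09], [-1.27, 1.32], [0.08, 2.57], [-1.32, 4.46], [0.12, 2], [-2.74, 2.74]. Speed limits (rad/s): [2.22, 2.22, 3.01, 3.01, 3.14, 3.14, 3.14].

### API

Orientations are given as a rotation vector (axis times angle).
In Python, from cell import arm gives the robot as it stands. The module is installed in compiled form; this text tells all that it offers.
- The arm moves only by the shell command python3 -m inch 'ROWS' [FORCE]. ROWS is text: rows parted by semicolons, each of 5 numbers parted by spaces: the shift along the tool's x, y, z in m, then the turn about the tool's z in rad, then the finger opening in m, from 0 to 0.0918. In form: x y z roll fingers; .... A call has 1 to 5 rows; each row is the pose to reach, as a shift and turn from the pose commanded when the call began, along the tool's axes at that moment; what a row does not reach only later rows make up. A row lasts 1/10 s, in which the tool goes at most 50 mm and 8.59 degrees, less where a joint would pass 70% of its speed; a pose out of reach is approached as far as the arm can. A call with a gripper value outside its range is refused whole. The fingers move at their own pace and stop on an object; FORCE is the grip in N (left out, the last holds). Time passes only in rows, so rows that repeat a pose let the fingers close. It gives the time, the measured TCP pose, the force, the opening and the grip force at its end, in the units of the state.
- arm.observe(): the state, without advancing time (a new reading comes with each control period).
- arm.get_image(name): name is "side" or "top" or "wrist"; returns the picture (420x560x3 uint8, red, green, blue); there is no depth.
- arm.get_calibration(name): a dict with "intrinsics" (3x3 intrinsics, pixels), "pose" (4x4, takes a point from camera to world coordinates). Camera axes: x right, y up, looking along -z (the intrinsics and any distortion apply to the point x, -y, -z); pixel columns grow to the right and rows downward; lengths in m; the calibration is good to about 2 mm. A picture is of the moment at which its call begins: read the wrist's pose just before it. get_calibration takes no time and is no camera call; for the wrist camera it gives the pose at the moment of the call.
- arm.sign_off(): hands the job in; it is judged then, once.
Trained networks look in the newest picture that a camera, given by its name, has taken for a name from the list of things; names that differ only in an ending like _2 or _b are one class to them, and where a whole thing is asked for, a point or a joint stands for the part that bears it (a point fixed in the world has none). Each returns a list of dicts, best first, with "conf" (0 to 1); they miss things now and then, are a little off and sometimes report something else, mostly with a low value. They report only what shows in the picture. A call takes as long as a camera call.
- arm.look_for(camera, query): "point" ([row, column] in pixels, amid what is visible of it).
- arm.silhouettes(camera, query): "region" (420x560 bool, what is visible of it) and "point" ([row, column] in pixels, amid what is visible of it).
- arm.place_of(camera, query): "point" ([row, column] in pixels: a listed point, or the origin of a listed thing).
The state is a dict: "clock": time; "joints": joint angles; "dq": joint speeds; "joint_efforts": joint torques, N m; "position": TCP position; "ee_rot": TCP orientation; "force": force on the tool from outside, world axes, zero at the start; "ft_torque": the same for the moment, N m; "width": opening from 0.0 (shut) to 1.0 (fully open); "gripper_force": force on a finger pad.
Only numpy, scipy, OpenCV 4.12 (cv2) and the standard library are available. Lean on these libraries where they do the work, as an engineer would, in place of code of your own. Each camera call takes 0.05 s, during which the arm holds its last target. There are 200 camera calls.

### The job

Clear the last grounds out of the coffee grinder: hang the little steel catch pail by its hoop handle on the two hooked prongs on the front of its tower so that it hangs freely beneath the spout, and let go of it. Only then turn the dial clockwise past its first and second clicks to the third, spring-loaded purge position (three orange pips), hold it there against its spring for at least three seconds, and finish still holding it there; leave the mug, the canister and the spoon alone.

Things in the scene. Friction and masses are not known exactly. Their poses are not given: they have to be found in the camera images.
- grinder: cream coffee grinder, fixed on the worktop, 280 mm wide (y), 165 deep, 302 high. Origin on the worktop under its middle; x to its back, y to its left seen from the robot, z up. Left: burr tower 100 mm across, axis at (20, 75) mm, clear hopper (117 across) from z 209 up. Right: motor block, x -85 to 65, y -145 to 10, flat top at z = 100, with the dial. A steel spout slopes forward from the tower
- spout (a point): lowest point of the spout's mouth, at (-97, 75, 118) mm of the grinder, axes as the grinder's. The spout is a 21 mm tube coming down from the tower at about 31 degrees below level. The hung pail's rim lies about 30 mm below this point
- hook (a point): seat of the middle of the pail's handle bar, at (-115, 75, 166) mm of the grinder, same axes. Two 7 mm prongs run forward from the tower 25 mm to either side in y, dip in a V under this seat and turn up to tips 14 mm in front, tops 6.5 mm above it. The bar's middle must pass at least 10 mm above this seat to clear the tips, under 27 mm to keep the rim below the spout
- pail: loose round steel catch pail, about 160 g, 75 mm across the rim, 60 mm high, with a rigid upright hoop handle whose bar is 138 mm above the underside. Origin: centre of its underside; z up, y along the handle bar. The hoop is 84 mm wide (y) and 5 mm thick (x). Hung, its underside is about 28 mm above the worktop
- pail_grip (a point): middle of the pail's handle bar, 138 mm above its underside; y along the bar. A black grip sleeve, 13 mm in diameter and 32 mm long (y), is centred here; the bare 5 mm wire on both sides of it (16 to 33 mm off the middle) lies in the prongs. Room for fingers is on the two x sides of the sleeve
- dial (a joint): black dial, angle in rad, growing clockwise seen from above: 0 off; clicks at about 0.45 (first, one pip) and 0.87 (second, two pips), where it stays by itself; purge, the third, at 1.35 (three orange pips), stop at 1.42. From the third a spring turns it back to the second when let go (about 0.11 N m at the third). A click takes about 0.06 N m to pass. Starts at off (0 to 0.1)
- dial_grip (a point): top centre of the dial, on its vertical axis, 136 mm above the worktop; turns with it: x along its grip bar to the white pointer line, z up. The bar is 54 mm long (x), 14 mm wide (y), and reaches 29 mm down to a disc 60 mm across. At off the pointer points 0.675 rad to the left of the grinder's x
- mug: plain white mug, 81 mm across, 97 mm high, bystander; origin near the centre of its underside
- bean_canister: cream canister with black lid, 103 mm across, 166 mm high, bystander; origin at the centre of its underside
- coffee_spoon: steel teaspoon, 132 mm long, lying on the worktop, bystander; origin under its middle

How it is judged:
By the outcome, as a careful person would: the job done as asked, in the order asked, and still so for the second after the job is handed in, while the arm keeps its last pose, push and grip.
It also fails if it takes over 72 s, if anything falls off the work surface, if the arm or the gripper's body presses on something with over 40 N, if the wrist force passes 120 N, or if a joint passes its speed limit or range.

## Working session

There is one attempt and no reset: what is moved stays moved. The work goes in short steps, Python scripts to look and compute and a shell command to move; the robot and the scene stay as the last step left them, time stands still between calls to the robot, and variables do not carry over. Pictures are saved under pics/ and viewed, at most 10 in all, crops included, and the job is handed in when it is done.

```bash
mkdir -p pics; cat > h.py <<'E'
import numpy as np, cv2
from cell import arm
from scipy.spatial.transform import Rotation as R
def ray(cam,pt,cal=None):
    c=cal or arm.get_calibration(cam);K=np.array(c["intrinsics"]);P=np.array(c["pose"])
    r,cc=pt;d=np.linalg.inv(K)@np.array([cc,r,1.]);d=np.array([d[0],-d[1],-d[2]])
    return P[:3,3],P[:3,:3]@d/np.linalg.norm(d)
def atz(cam,pt,z,cal=None):
    o,d=ray(cam,pt,cal);return o+d*(z-o[2])/d[2]
def tri(rays):
    A=sum(np.eye(3)-np.outer(d,d) for o,d in rays);b=sum((np.eye(3)-np.outer(d,d))@o for o,d in rays)
    x=np.linalg.solve(A,b);return x,[np.linalg.norm((np.eye(3)-np.outer(d,d))@(x-o)) for o,d in rays]
def proj(cam,p):
    c=arm.get_calibration(cam);K=np.array(c["intrinsics"]);P=np.array(c["pose"])
    q=P[:3,:3].T@(np.array(p)-P[:3,3]);q=K@np.array([q[0],-q[1],-q[2]]);return q[1]/q[2],q[0]/q[2]
def pose():
    s=arm.observe();return np.array(s["position"]),R.from_rotvec(s["ee_rot"])
E
cat > a.py <<'E'
from h import *
np.set_printoptions(precision=4,suppress=True)
for k in ["side","top","wrist"]:
    im=arm.get_image(k);cv2.imwrite(f"pics/{k}0.png",im[:,:,::-1])
    c=arm.get_calibration(k);print(k,list(c),np.array(c["pose"])[:3].round(3).tolist())
    for q in ["grinder","spout","hook","pail","pail_grip","dial_grip","mug","bean_canister","coffee_spoon"]:
        print(k,q,[(round(x["conf"],2),np.round(x["point"]).tolist()) for x in arm.place_of(k,q)[:2]])
p,r=pose();print(p,r.as_matrix());print(arm.observe()["clock"],arm.observe()["force"])
ims=[cv2.imread(f"pics/{k}0.png") for k in["side","top"]];cv2.imwrite("pics/both.png",cv2.resize(np.vstack(ims),(560,600)) if 0 else np.vstack(ims)[:600])
E
python3 a.py
```

```text
side ['intrinsics', 'pose'] [[0.013, 0.63, -0.776, -0.411], [-1.0, -0.008, -0.023, -0.116], [-0.02, 0.777, 0.63, 0.857]]
side grinder [(0.88, [227.0, 283.0])]
side spout [(0.85, [215.0, 245.0])]
side hook [(0.93, [205.0, 243.0])]
side pail []
side pail_grip [(0.24, [228.0, 286.0])]
side dial_grip [(0.83, [201.0, 310.0])]
side mug []
side bean_canister [(0.77, [250.0, 400.0])]
side coffee_spoon [(0.65, [277.0, 320.0])]
top ['intrinsics', 'pose'] [[-0.009, 0.999, -0.046, 0.437], [-1.0, -0.01, -0.011, -0.108], [-0.012, 0.046, 0.999, 1.311]]
top grinder [(0.87, [187.0, 289.0])]
top spout [(0.74, [215.0, 261.0])]
top hook [(0.74, [221.0, 260.0])]
top pail [(0.95, [229.0, 204.0]), (0.55, [224.0, 386.0])]
top pail_grip [(0.71, [229.0, 198.0])]
top dial_grip [(0.7, [206.0, 313.0])]
top mug [(0.56, [172.0, 193.0]), (0.55, [206.0, 312.0])]
top bean_canister [(0.65, [226.0, 385.0]), (0.18, [170.0, 195.0])]
top coffee_spoon [(0.48, [247.0, 319.0])]
wrist ['intrinsics', 'pose'] [[0.413, -0.872, -0.262, 0.187], [0.911, 0.395, 0.12, 0.601], [-0.001, -0.288, 0.958, 0.384]]
wrist grinder []
wrist spout []
wrist hook []
wrist pail []
wrist pail_grip []
wrist dial_grip []
wrist mug []
wrist bean_canister []
wrist coffee_spoon []
[0.2582 0.5692 0.4047] [[-0.9107  0.4131  0.    ]
 [ 0.4131  0.9107 -0.    ]
 [-0.      0.     -1.    ]]
1.5 [ 0.5146 -0.06    0.0495]
```

View pics/side0.png

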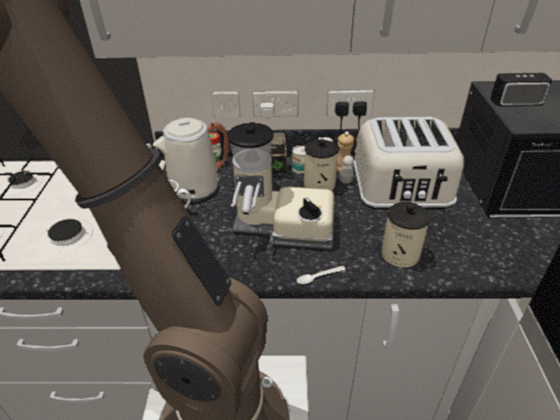

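View pics/top0.png

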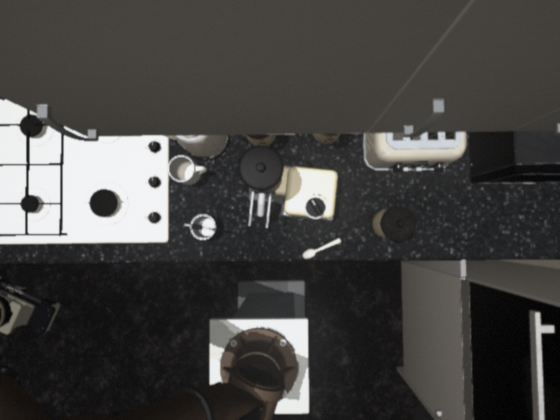

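```bash
cat > b.py <<'E'
from h import *
np.set_printoptions(precision=4,suppress=True)
for n,s,t in [("spout",(215,245),(215,261)),("hook",(205,243),(221,260)),("dial",(201,310),(206,313)),("grinder",(227,283),(187,289)),("can",(250,400),(226,385)),("spoon",(277,320),(247,319))]:
    print(n,*tri([ray("side",s),ray("top",t)]))
print("pail",atz("top",(229,204),0),"grip",atz("top",(229,198),.138),"mug",atz("top",(172,193),0))
E
python3 b.py
```

```text
spout [ 0.4813 -0.0188  0.1126] [np.float64(0.0024122038472961333), np.float64(0.002412203847296131)]
hook [ 0.4623 -0.0186  0.1605] [np.float64(0.003082395119641483), np.float64(0.0030823951196415006)]
dial [ 0.5053 -0.1788  0.1375] [np.float64(0.0035344714376145028), np.float64(0.0035344714376145717)]
grinder [ 0.578  -0.109  -0.0141] [np.float64(0.0036168866546163587), np.float64(0.003616886654616331)]
can [ 0.4456 -0.4139  0.02  ] [np.float64(0.002358303524783135), np.float64(0.0023583035247831978)]
spoon [ 0.3793 -0.2037 -0.0088] [np.float64(0.002103305364138239), np.float64(0.0021033053641382584)]
pail [0.4417 0.1735 0.    ] grip [0.4413 0.1615 0.138 ] mug [0.6293 0.2098 0.    ]
```

Side view: grinder in the middle with spout/prongs about (205,243) and dial about (201,310); the arm hides the pail. Top view: pail at (228,204), mug (172,183), spoon (247,320), canister (224,398). The networks agree with the picture. Moving over the pail.

```bash
python3 -m inch '-0.033 -0.029 0 0.12 0.09; -0.067 -0.059 0 0.24 0.09; -0.1 -0.088 0 0.36 0.09; -0.133 -0.117 0 0.48 0.09; -0.166 -0.146 0 0.6 0.09'; python3 -c "
from h import *
p,r=pose();print(p);print(r.as_matrix().round(3));print((r.inv().apply(np.array([.44,.165,.38])-p)).round(3))"
```

```text
clock: 2.0
position: [0.3495, 0.3659, 0.4049]
ee_rot: [-1.548, -2.733, -0.001]
force: [0.7, 0.3, 0.2]
width: 0.983
gripper_force: 0.0
[0.34952472 0.36593947 0.40492296]
[[-0.514  0.858  0.   ]
 [ 0.858  0.514  0.001]
 [ 0.     0.001 -1.   ]]
[-0.219 -0.026  0.025]
```

```bash
python3 -m inch '-0.043 -0.005 0 0.11 0.09; -0.087 -0.010 0 0.22 0.09; -0.131 -0.015 0 0.33 0.09; -0.175 -0.02 0 0.44 0.09; -0.219 -0.026 0 0.54 0.09'; python3 -m inch '0 0 0 0 0.09; 0 0 0 0 0.09'; cat > c.py <<'E'
from h import *
np.set_printoptions(precision=4,suppress=True)
p,r=pose();print(p,r.as_matrix().round(3).tolist())
im=arm.get_image("wrist");c=arm.get_calibration("wrist");cv2.imwrite("pics/w1.png",im[:,:,::-1])
for q,z in [("pail",0),("pail_grip",.138),("hook",.166),("spout",.118)]:
    for d in arm.place_of("wrist",q)[:2]: print(q,round(d["conf"],2),np.round(d["point"]),atz("wrist",d["point"],z,c))
im=arm.get_image("side");cv2.imwrite("pics/s1.png",cv2.resize(im[60:330,60:420,::-1],(800,600)))
for q in ["hook","spout","pail_grip","pail","dial_grip"]:
    print(q,[(round(d["conf"],2),np.round(d["point"])) for d in arm.place_of("side",q)[:2]])
E
python3 c.py
```

```text
clock: 2.5
position: [0.4408, 0.1652, 0.4051]
ee_rot: [2.221, 2.222, 0.002]
force: [1.8, 0.3, -0.4]
width: 0.98
gripper_force: 0.0
clock: 2.7
position: [0.4406, 0.1661, 0.4049]
ee_rot: [-2.218, -2.225, -0.001]
force: [-0.4, 0.5, -0.9]
width: 0.979
gripper_force: 0.0
[0.4406 0.1661 0.4049] [[-0.003, 1.0, 0.0], [1.0, 0.003, 0.0], [0.0, 0.0, -1.0]]
pail 0.84 [184. 289.] [0.4455 0.1662 0.    ]
pail_grip 0.76 [216. 296.] [0.4495 0.1664 0.138 ]
pail_grip 0.21 [148. 438.] [0.5597 0.2233 0.138 ]
hook [(0.82, array([205., 248.]))]
spout [(0.71, array([213., 247.]))]
pail_grip []
pail []
dial_grip [(0.65, array([201., 306.]))]
```

View pics/w1.png

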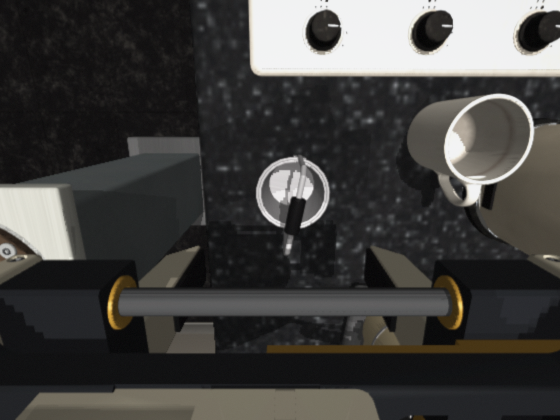

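View pics/s1.png

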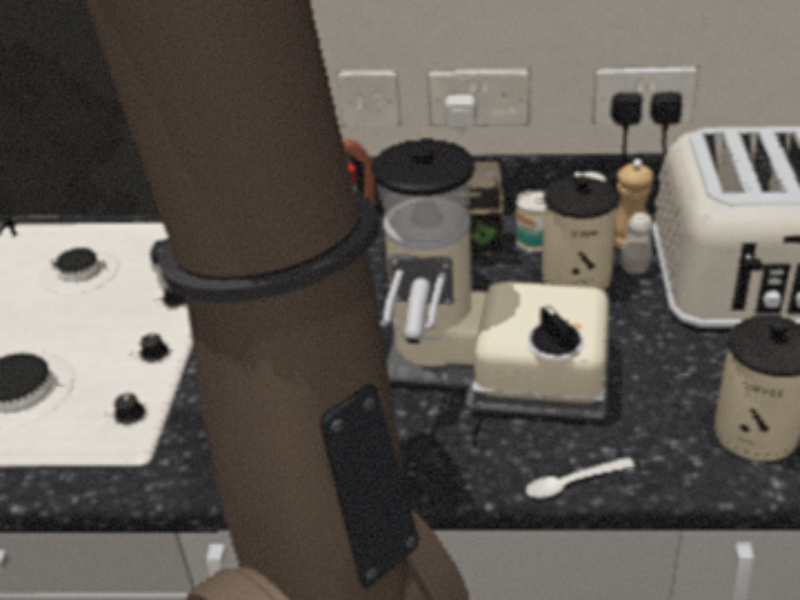

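Wrist: pail at about (190,292), sleeve running (200,299)–(232,290), so the bar is about 16° off; the gripper body is long in tool y. With the sleeve gripped across x, that 190 mm body would hit the hopper (76 mm ahead of the hook). So I will grip the 84 mm hoop from outside, closing along the bar, with the camera on the robot's side.

```bash
python3 -c "
from h import *
a=atz('wrist',(200,299),.138);b=atz('wrist',(232,290),.138);d=a-b;print(a,b,np.degrees(np.arctan2(d[1],d[0])),arm.observe()['joints'])"
python3 -m inch '0 0 0 -0.14 0.0918; 0 0 0 -0.28 0.0918; 0 0 0 -0.42 0.0918; 0 0 0 -0.56 0.0918; 0 0 0 -0.7 0.0918' >/dev/null; python3 -m inch '0 0 0 -0.14 0.0918; 0 0 0 -0.28 0.0918; 0 0 0 -0.42 0.0918; 0 0 0 -0.56 0.0918; 0 0 0 -0.59 0.0918'
cat > d.py <<'E'
from h import *
np.set_printoptions(precision=4,suppress=True)
import sys
p,r=pose();print(p,r.as_matrix().round(3).tolist(),arm.observe()['joints'])
im=arm.get_image("wrist");c=arm.get_calibration("wrist");cv2.imwrite(f"pics/{sys.argv[1]}.png",im[:,:,::-1])
for q,z in [("pail",0),("pail_grip",.138),("hook",.166),("spout",.118),("dial_grip",.136)]:
    for d in arm.place_of("wrist",q)[:2]: print(q,round(d["conf"],2),np.round(d["point"]),atz("wrist",d["point"],z,c))
E
python3 d.py w2
```

```text
[0.45170997 0.180431   0.138     ] [0.44458543 0.15228962 0.138     ] 75.79297068253284 [-0.82714503  0.18103218  0.41329418  1.95939304 -0.0850775   1.01769442
 -0.36967023]
clock: 4.25
position: [0.4403, 0.1669, 0.4047]
ee_rot: [-0.427, -3.112, -0.0]
force: [-0.3, 0.7, -0.6]
width: 1.0
gripper_force: 0.0
[0.4403 0.1669 0.4047] [[-0.963, 0.269, -0.0], [0.269, 0.963, 0.0], [0.0, 0.0, -1.0]] [-0.6756  0.1795  0.2343  1.9486 -0.0488  1.0187  0.8787]
pail 0.93 [192. 283.] [0.4507 0.1611 0.    ]
pail_grip 0.63 [228. 291.] [0.4516 0.1683 0.138 ]
```

View pics/w2.png

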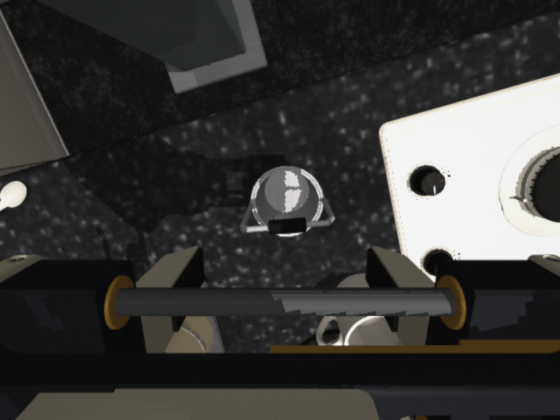

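The picture shows the hoop with its bar from about (228,247) to (220,331) and the sleeve centred at (226,288).

```bash
python3 -c "
from h import *
a=atz('wrist',(228,247),.138);b=atz('wrist',(220,331),.138);d=b-a;m=atz('wrist',(226,288),.138)
print(a,b,np.linalg.norm(d),np.degrees(np.arctan2(d[1],d[0])),m,(a+b)/2)
p,r=pose();print('tool', r.inv().apply(m-p), r.inv().apply((a+b)/2-p), r.inv().apply(d))"
```

```text
[0.44126577 0.13245178 0.138     ] [0.45382059 0.20254001 0.138     ] 0.0712038095118705 79.84438666162845 [0.44905745 0.16634263 0.138     ] [0.44754318 0.1674959  0.138     ]
tool [-0.00858556  0.00186982  0.26671191] [-0.00681303  0.00256349  0.26671192] [ 7.15172966e-03  7.08437382e-02 -3.88865489e-06]
```

```bash
python3 -m inch '-0.004 0.001 0.02 -0.03 0.0918; -0.008 0.002 0.04 -0.06 0.0918; -0.008 0.002 0.06 -0.06 0.0918; -0.008 0.002 0.06 -0.06 0.0918; -0.008 0.002 0.06 -0.06 0.0918'; python3 d.py w3
```

```text
clock: 5.05
position: [0.4486, 0.1667, 0.345]
ee_rot: [-0.34, -3.123, 0.001]
force: [-0.8, 0.9, 0.3]
width: 1.002
gripper_force: 0.0
[0.4486 0.1667 0.345 ] [[-0.977, 0.215, -0.0], [0.215, 0.977, -0.0], [0.0, -0.0, -1.0]] [-0.6485  0.2628  0.222   2.0111 -0.0744  0.8757  0.9678]
pail 0.58 [196. 284.] [0.4507 0.1651 0.    ]
pail_grip 0.96 [244. 286.] [0.4492 0.1669 0.138 ]
```

View pics/w3.png

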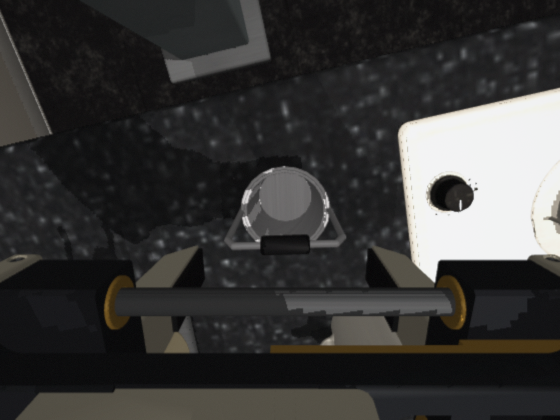

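The bar runs (244,228)–(240,344) and is centred at (243,286), midway between the fingertips (203 and 367), so it is well aligned.

```bash
python3 -c "
from h import *
a=atz('wrist',(243,226),.138);b=atz('wrist',(240,345),.138);d=b-a
p,r=pose();print(np.linalg.norm(d),'tool', r.inv().apply((a+b)/2-p), r.inv().apply(d), r.inv().apply(atz('wrist',(244,286),.138)-p))"
python3 -m inch '0 0.0005 0.015 0 0.0918; 0 0.0005 0.03 0 0.0918; 0 0.0005 0.036 0 0.0918; 0 0.0005 0.036 0 0.0918'
```

```text
0.07755778825615095 tool [ 0.0016199  -0.00046533  0.20746099] [2.09424712e-03 7.75294738e-02 7.30675511e-05] [-1.35363227e-04 -7.92197655e-05  2.07463029e-01]
clock: 5.75
position: [0.4485, 0.1671, 0.3084]
ee_rot: [-0.338, -3.122, 0.001]
force: [-0.1, 0.9, -0.0]
width: 1.002
gripper_force: 0.0
```

```bash
python3 -m inch '0 0 0.01 0 0.0918; 0 0 0.02 0 0.0918; 0 0 0.03 0 0.0918; 0 0 0.03 0 0.0918; 0 0 0.03 0 0.0918'
```

```text
clock: 6.25
position: [0.4486, 0.1671, 0.2784]
ee_rot: [-0.338, -3.123, 0.001]
force: [-0.0, 0.0, -0.5]
width: 0.999
gripper_force: 0.0
```

```bash
python3 -m inch '0 0 0 0 0.07; 0 0 0 0 0.07; 0 0 0 0 0.07; 0 0 0 0 0.07; 0 0 0 0 0.07' 30; python3 -m inch '0 0 0 0 0.07; 0 0 0 0 0.07' 30;python3 -m inch '0 0 -0.015 0 0.07; 0 0 -0.03 0 0.07; 0 0 -0.03 0 0.07'
```

```text
clock: 6.75
position: [0.4488, 0.1671, 0.279]
ee_rot: [0.339, 3.123, 0.001]
force: [0.5, -0.9, 2.4]
width: 0.905
gripper_force: 30.0
clock: 6.95
position: [0.4488, 0.1671, 0.279]
ee_rot: [0.339, 3.123, 0.0]
force: [-0.1, -1.1, 5.6]
width: 0.906
gripper_force: 30.0
clock: 7.25
position: [0.4491, 0.1674, 0.3098]
ee_rot: [0.338, 3.122, 0.002]
force: [-0.1, 0.6, -2.4]
width: 0.902
gripper_force: 30.0
```

```bash
python3 -m inch '0.018 -0.02 -0.015 -0.04 0.07; 0.035 -0.06 -0.035 -0.08 0.07; 0.037 -0.1 -0.035 -0.13 0.07; 0.037 -0.15 -0.035 -0.17 0.07; 0.037 -0.199 -0.035 -0.216 0.07';python3 -m inch '0 0 0 0 0.07; 0 0 0 0 0.07; 0 0 0 0 0.07';  python3 d.py w4; python3 -c "
from h import *
for k in ['top','side']:
    im=arm.get_image(k);cv2.imwrite(f'pics/{k}4.png',im[:,:,::-1])
    for q in ['hook','spout','pail_grip']:
        print(k,q,[(round(d['conf'],2),np.round(d['point'],1)) for d in arm.place_of(k,q)[:1]])
"
```

```text
clock: 7.75
position: [0.3688, -0.0206, 0.3432]
ee_rot: [-0.005, 3.142, 0.0]
force: [0.7, -1.1, -2.4]
width: 0.903
gripper_force: 30.0
clock: 8.05
position: [0.37, -0.0186, 0.3434]
ee_rot: [0.001, -3.141, -0.0]
force: [-0.1, 0.3, -1.4]
width: 0.901
gripper_force: 30.0
[ 0.37   -0.0186  0.3434] [[-1.0, -0.001, -0.0], [-0.001, 1.0, 0.0], [0.0, 0.0, -1.0]] [-0.3814  0.0842  0.3115  2.2436 -0.0356  0.8183  1.5248]
pail 0.95 [211. 283.] [ 0.3879 -0.0208  0.    ]
top hook [(0.81, array([219.4, 258.7]))]
top spout [(0.68, array([218.6, 260.6]))]
top pail_grip []
side hook [(0.66, array([205. , 243.5]))]
side spout [(0.65, array([214.3, 245.2]))]
side pail_grip []
```

View pics/w4.png

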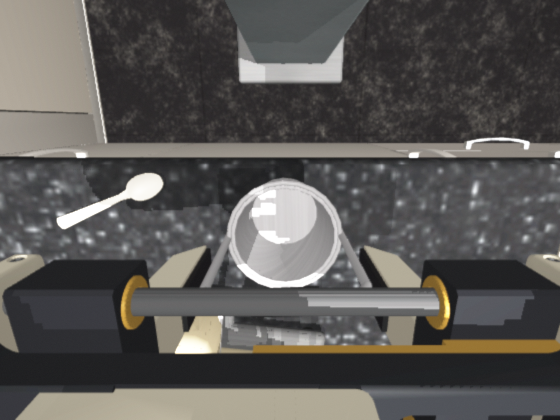

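The pail hangs upright between the fingers, legs against the pads; the prongs are out of this view, so I use the fixed cameras for the hook.

```bash
python3 -c "
from h import *
for k,q,z in [('top',(221,260),.166),('top',(219.4,258.7),.166),('side',(205,243.3),.166),('top',(215,261),.118),('top',(218.6,260.6),.118),('side',(214.7,245.1),.118),('top',(206,313),.136),('side',(201,310),.136)]: print(k,q,atz(k,q,z).round(4))
im=cv2.imread('pics/top4.png')[150:260,190:350];a=cv2.resize(im,(800,550),interpolation=cv2.INTER_CUBIC);cv2.imwrite('pics/top4c.png',a)
"
```

```text
top (221, 260) [ 0.4623 -0.0221  0.166 ]
top (219.4, 258.7) [ 0.4669 -0.0184  0.166 ]
side (205, 243.3) [ 0.4554 -0.0171  0.166 ]
top (215, 261) [ 0.4812 -0.0216  0.118 ]
top (218.6, 260.6) [ 0.4705 -0.0204  0.118 ]
side (214.7, 245.1) [ 0.4761 -0.0173  0.118 ]
top (206, 313) [ 0.5054 -0.1754  0.136 ]
side (201, 310) [ 0.5073 -0.1825  0.136 ]
```

View pics/top4c.png

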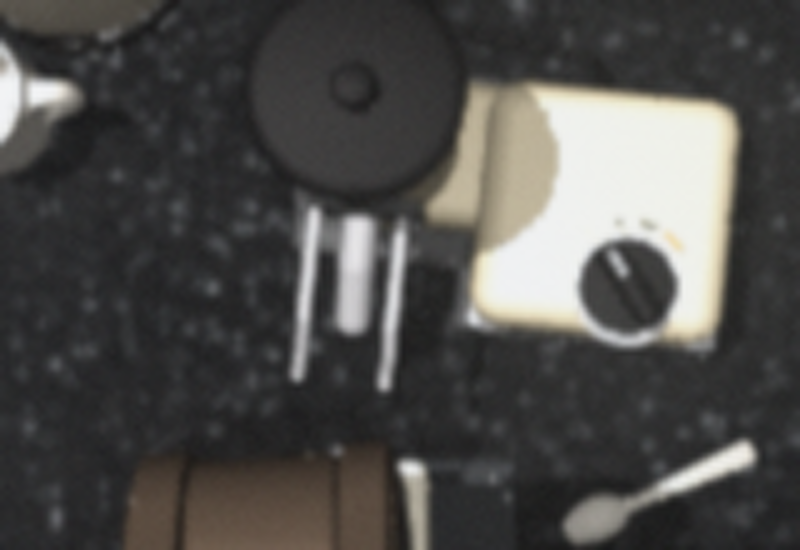

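Crop of the top view: the prongs run (315,210)→(297,380) and (400,222)→(384,388), yawed about 5–6°; dial centre about (628,288), pointer towards (612,255).

```bash
cat > e.py <<'E'
from h import *
np.set_printoptions(precision=4,suppress=True)
f=lambda x,y,z:atz('top',(150+y/5-.4,190+x/5-.4),z)
lt,rt=f(297,377,.170),f(384,385,.170);lb,rb=f(315,215,.17),f(400,222,.17)
print(lt,rt,lb,rb,np.linalg.norm(lt-rt))
for d in (lb-lt,rb-rt):print(np.degrees(np.arctan2(d[1],d[0])))
d=lt-rt;print(np.degrees(np.arctan2(d[1],d[0]))-90)
yaw=np.radians(-5.5)
m=(lt+rt)/2;g=np.array([np.cos(yaw),np.sin(yaw),0]);print('tipmid',m,'seat',m+.0155*g)
print('dial',f(628,288,.136),f(612,255,.136)); a=f(598,250,.136);b=f(660,325,.136);d=a-b;print(np.degrees(np.arctan2(d[1],d[0])),(a+b)/2)
lid=f(354,90,.302);print('lid',lid, 'seat from lid',lid-.135*g)
E
python3 e.py
```

```text
[0.4512 0.0089 0.17  ] [ 0.4462 -0.0405  0.17  ] [ 0.5434 -0.0018  0.17  ] [ 0.5389 -0.0503  0.17  ] 0.04967378881298595
-6.639113725539721
-6.015007077749624
-5.776409952065805
tipmid [ 0.4487 -0.0158  0.17  ] seat [ 0.4641 -0.0173  0.17  ]
dial [ 0.5019 -0.1817  0.136 ] [ 0.5213 -0.1726  0.136 ]
38.8557197263 [ 0.5022 -0.1823  0.136 ]
lid [ 0.5943 -0.0341  0.302 ] seat from lid [ 0.4599 -0.0212  0.302 ]
```

```bash
python3 -m inch '-0.012 0.002 0.006 0.035 0.07; -0.024 0.004 0.012 0.07 0.07; -0.035 0.006 0.018 0.105 0.07; -0.035 0.006 0.018 0.105 0.07; -0.035 0.006 0.018 0.105 0.07'; python3 -c "
from h import *
p,r=pose();print(p,r.as_matrix().round(3));print(r.inv().apply(np.array([.462,-.0185,.325])-p).round(4))
im=arm.get_image('wrist');cv2.imwrite('pics/w5.png',im[:,:,::-1])"
```

```text
clock: 9.25
position: [0.4046, -0.0134, 0.3255]
ee_rot: [-0.164, -3.136, 0.001]
force: [-0.8, -0.3, -1.2]
width: 0.901
gripper_force: 30.0
[ 0.40463789 -0.01338967  0.32549276] [[-0.995  0.104 -0.001]
 [ 0.104  0.995 -0.   ]
 [ 0.001 -0.001 -1.   ]]
[-0.0576  0.0009  0.0004]
```

```bash
python3 -m inch '-0.015 0 0 0 0.07; -0.03 0 0 0 0.07; -0.04 0 0 0 0.07; -0.04 0 0 0 0.07'; python3 -m inch '-0.006 0.0005 0 0 0.07; -0.012 0.0005 0 0 0.07; -0.018 0.0005 0 0 0.07; -0.018 0.0005 0 0 0.07'; python3 -c "
from h import *
im=arm.get_image('side');cv2.imwrite('pics/s6.png',cv2.resize(im[110:260,150:350,::-1],(800,600),interpolation=cv2.INTER_CUBIC))
p,r=pose();print(p)"
```

```text
clock: 9.7
position: [0.4454, -0.0177, 0.326]
ee_rot: [0.165, 3.136, -0.0]
force: [-0.3, 0.0, -2.6]
width: 0.906
gripper_force: 30.0
clock: 10.1
position: [0.4634, -0.0189, 0.3258]
ee_rot: [0.165, 3.137, -0.0]
force: [0.5, -0.1, -2.6]
width: 0.904
gripper_force: 30.0
[ 0.46289179 -0.01893115  0.32571414]
```

View pics/s6.png

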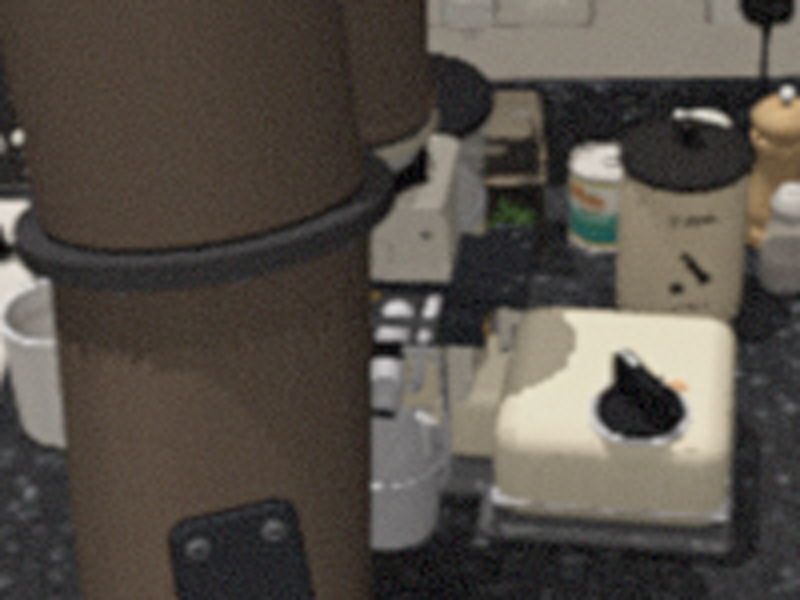

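The side view shows the pail under the spout at (480,400) of the crop, with no contact; the bar is over the prongs. Lowering.

```bash
python3 -m inch '0 0 0.005 0 0.07; 0 0 0.010 0 0.07; 0 0 0.014 0 0.07; 0 0 0.014 0 0.07'; python3 -m inch '0 0 0.002 0 0.07; 0 0 0.004 0 0.07; 0 0 0.004 0 0.07';python3 -m inch '0 0 0.002 0 0.07; 0 0 0.002 0 0.07; 0 0 0.002 0 0.07'
```

```text
clock: 10.55
position: [0.4622, -0.0189, 0.311]
ee_rot: [-0.165, -3.136, 0.0]
force: [0.3, 0.5, -1.9]
width: 0.904
gripper_force: 30.0
clock: 10.85
position: [0.4626, -0.0189, 0.3076]
ee_rot: [-0.165, -3.137, 0.0]
force: [0.3, -0.5, -1.1]
width: 0.901
gripper_force: 30.0
clock: 11.15
position: [0.4633, -0.0189, 0.3061]
ee_rot: [0.165, 3.135, 0.0]
force: [3.2, 0.4, 0.4]
width: 0.904
gripper_force: 30.0
```

```bash
python3 -m inch '-0.0015 0 0 0 0.07; -0.0015 0 0 0 0.07'; python3 -m inch '0 0 0.002 0 0.07; 0 0 0.002 0 0.07; 0 0 0.002 0 0.07'
```

```text
clock: 11.35
position: [0.464, -0.019, 0.3058]
ee_rot: [-0.165, -3.137, -0.0]
force: [-1.5, 1.8, 4.7]
width: 0.905
gripper_force: 30.0
clock: 11.65
position: [0.4644, -0.0191, 0.3049]
ee_rot: [0.165, 3.136, 0.001]
force: [-4.9, 0.6, 21.3]
width: 0.904
gripper_force: 30.0
```

Seated (vertical contact 21 N). Back off 1.5 mm and release, then rise.

```bash
python3 -m inch '0 0 -0.0015 0 0.07; 0 0 -0.0015 0 0.0918; 0 0 -0.0015 0 0.0918; 0 0 -0.0015 0 0.0918; 0 0 -0.0015 0 0.0918'; python3 -m inch '0 0 0 0 0.0918; 0 0 0 0 0.0918';python3 -m inch '0 0 -0.006 0 0.0918; 0 0 -0.012 0 0.0918; 0 0 -0.02 0 0.0918; 0 0 -0.02 0 0.0918'; python3 d.py w7; python3 -c "
from h import *
im=arm.get_image('side');cv2.imwrite('pics/s7.png',cv2.resize(im[130:260,200:373,::-1],(798,600),interpolation=cv2.INTER_CUBIC))"
```

```text
clock: 12.15
position: [0.464, -0.0191, 0.3049]
ee_rot: [-0.165, -3.137, 0.0]
force: [0.0, -0.1, 0.3]
width: 1.001
gripper_force: 0.0
clock: 12.35
position: [0.4641, -0.0191, 0.3051]
ee_rot: [-0.165, -3.137, 0.0]
force: [0.1, -0.1, -0.2]
width: 1.005
gripper_force: 0.0
clock: 12.75
position: [0.4646, -0.0191, 0.3266]
ee_rot: [0.165, 3.135, 0.001]
force: [0.3, -0.9, 0.1]
width: 1.0
gripper_force: 0.0
[ 0.4646 -0.0191  0.3266] [[-0.995, 0.105, 0.002], [0.105, 0.995, 0.0], [-0.002, 0.001, -1.0]] [-0.3419  0.2691  0.3289  2.0707 -0.1185  0.8168  1.523 ]
pail 0.58 [206. 284.] [ 0.4721 -0.021   0.    ]
pail_grip 0.68 [275. 288.] [ 0.4771 -0.019   0.138 ]
hook 0.91 [274. 289.] [ 0.4614 -0.0175  0.166 ]
spout 0.72 [265. 286.] [ 0.4801 -0.0207  0.118 ]
```

```bash
python3 -m inch '0 0 -0.03 0 0.0918; 0 0 -0.07 0 0.0918; 0 0 -0.11 0 0.0918; -0.012 -0.04 -0.11 -0.08 0.0918; -0.025 -0.08 -0.11 -0.16 0.0918' >/dev/null;python3 -m inch '-0.015 -0.04 0 -0.13 0.0918; -0.03 -0.077 0 -0.26 0.0918; -0.03 -0.077 0 -0.39 0.0918; -0.03 -0.077 0 -0.49 0.0918; -0.03 -0.077 0 -0.49 0.0918'; python3 d.py w8; python3 -c "
from h import *
im=arm.get_image('side');cv2.imwrite('pics/s8.png',cv2.resize(im[130:260,200:373,::-1],(798,600),interpolation=cv2.INTER_CUBIC))
for k in ['side','top']:
  for q in ['pail','pail_grip','hook']: print(k,q,[(round(d['conf'],2),np.round(d['point'],1),atz(k,d['point'],dict(pail=.028).get(q,.166)).round(3)) for d in arm.place_of(k,q)[:1]])
a,b=cv2.imread('pics/w8.png'),cv2.imread('pics/s8.png');b=cv2.resize(b,(400,300));a=cv2.resize(a,(400,300))
cv2.imwrite('pics/mix.png',np.hstack([a,b]))
"
```

```text
clock: 14.1
position: [0.5148, -0.1768, 0.4348]
ee_rot: [0.847, -3.025, -0.001]
force: [-0.2, 0.3, -0.6]
width: 1.003
gripper_force: 0.0
[ 0.5148 -0.1768  0.4348] [[-0.855, -0.519, -0.001], [-0.519, 0.855, 0.0], [0.001, 0.001, -1.0]] [-0.0465  0.2809  0.3603  1.7496 -0.1081  1.1313  2.4638]
pail 0.97 [210. 407.] [ 0.464  -0.0079  0.    ]
pail_grip 0.9 [259. 470.] [0.4661 0.0054 0.138 ]
spout 0.74 [249. 428.] [ 0.4809 -0.0229  0.118 ]
dial_grip 0.98 [194. 286.] [ 0.5042 -0.1825  0.136 ]
side pail [(0.62, array([243.1, 248.2]), array([ 0.467, -0.021,  0.028]))]
side pail_grip []
side hook [(0.58, array([206.1, 244.1]), array([ 0.451, -0.019,  0.166]))]
top pail []
top pail_grip []
top hook [(0.81, array([219.4, 258.7]), array([ 0.467, -0.018,  0.166]))]
```

View pics/mix.png

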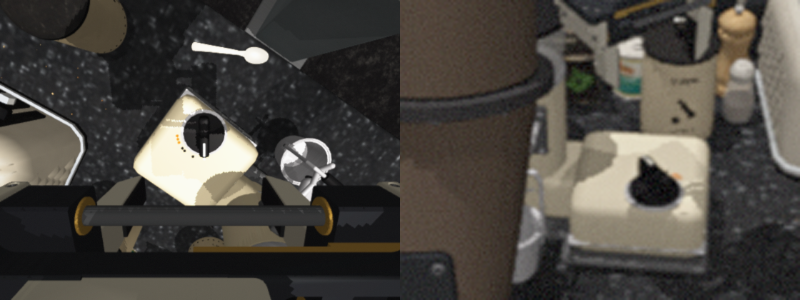

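The wrist view shows the pail hanging on the prongs clear of the body, and the dial with its bar vertical in the image, i.e. along tool x. Descending on the dial.

```bash
python3 -m inch '0.004 0.0003 0.03 0 0.06; 0.008 0.0006 0.06 0 0.06; 0.012 0.001 0.09 0 0.06; 0.012 0.001 0.09 0 0.06; 0.012 0.001 0.09 0 0.06'; python3 d.py w9; python3 -c "
from h import *
a=cv2.imread('pics/w9.png');s=arm.silhouettes('wrist','dial_grip')[0];m=s['region'].astype(np.uint8)
d=((a.max(2)<70)&(m>0)).astype(np.uint8);ys,xs=np.nonzero(m);print(xs.min(),xs.max(),ys.min(),ys.max())
p,r=pose();print(r.inv().apply(atz('wrist',arm.place_of('wrist','dial_grip')[0]['point'],.136)-p))
w=((a.min(2)>150)&(cv2.erode(m,np.ones((9,9)))>0));y,x=np.nonzero(w);print('white',len(y),y.mean() if len(y) else 0,x.mean() if len(y) else 0)
if len(y): print(r.inv().apply(atz('wrist',(y.mean(),x.mean()),.136)-p))"
```

```text
clock: 15.25
position: [0.5042, -0.1819, 0.3457]
ee_rot: [0.845, -3.025, -0.0]
force: [1.1, -1.3, 0.3]
width: 0.661
gripper_force: 0.0
[ 0.5042 -0.1819  0.3457] [[-0.855, -0.518, -0.001], [-0.518, 0.855, 0.0], [0.0, 0.0, -1.0]] [-0.0141  0.3571  0.3429  1.8869 -0.1478  0.9226  2.5139]
pail 0.97 [248. 437.] [ 0.4687 -0.0017  0.    ]
spout 0.43 [ 72. 332.] [ 0.3992 -0.2129  0.118 ]
dial_grip 0.98 [244. 284.] [ 0.506  -0.1826  0.136 ]
245 323 187 275
[-1.28940149e-04 -8.72251236e-04  2.10048233e-01]
white 101 261.38613861386136 283.9504950495049
[-0.01296221 -0.00104676  0.21006364]
```

```bash
python3 -m inch '0 -0.001 0.02 0 0.06; 0 -0.001 0.04 0 0.06; 0 -0.001 0.055 0 0.06; 0 -0.001 0.055 0 0.06'; python3 -m inch '0 0 0 0 0; 0 0 0 0 0; 0 0 0 0 0; 0 0 0 0 0; 0 0 0 0 0' 30
```

```text
clock: 16.05
position: [0.5039, -0.1824, 0.2888]
ee_rot: [0.845, -3.023, -0.002]
force: [-0.5, -0.8, 0.2]
width: 0.655
gripper_force: 0.0
clock: 16.55
position: [0.5046, -0.1827, 0.2906]
ee_rot: [-0.846, 3.025, -0.0]
force: [-0.1, 0.1, 0.1]
width: 0.267
gripper_force: 0.0
```

```bash
python3 -m inch '0 0 0 0 0; 0 0 0 0 0; 0 0 0 0 0; 0 0 0 0 0; 0 0 0 0 0' 35; python3 -c "
from cell import arm;print(arm.observe())"
```

```text
clock: 17.05
position: [0.5045, -0.1825, 0.2903]
ee_rot: [0.846, -3.026, -0.001]
force: [-2.6, 0.9, 5.3]
width: 0.15
gripper_force: 35.0
{'clock': 17.05, 'joints': array([ 0.00928528,  0.42881042,  0.32024031,  1.94289937, -0.18431698,
        0.79803737,  2.54773222]), 'dq': array([-7.83758814e-05, -5.52483436e-04, -7.15792467e-04, -3.03360860e-04,
       -2.94988371e-04,  9.79598162e-05,  3.72211595e-06]), 'joint_efforts': array([ 7.63647873e-01, -5.46500409e+01,  5.46255156e+00, -2.44799459e+01,
        3.65215419e-01, -9.97639038e-01, -1.00800427e-02]), 'position': array([ 0.50450385, -0.18251205,  0.29032779]), 'ee_rot': array([ 8.45903043e-01, -3.02556583e+00, -6.31961197e-04]), 'force': array([-2.61028997,  0.85352707,  5.26094363]), 'ft_torque': array([0.58336524, 0.49162804, 0.02514686]), 'gripper_force': 34.98322606086731, 'width': 0.15030355710610427}
```

```bash
T='python3 -c "from cell import arm;o=arm.observe();print(o[\"ft_torque\"],o[\"joints\"][6])"'; python3 -m inch '0 0 0 0.1 0; 0 0 0 0.2 0; 0 0 0 0.3 0; 0 0 0 0.4 0; 0 0 0 0.5 0'; eval $T;  python3 -m inch '0 0 0 0.1 0; 0 0 0 0.2 0; 0 0 0 0.3 0; 0 0 0 0.4 0; 0 0 0 0.5 0'; eval $T
```

```text
clock: 17.55
position: [0.5045, -0.1825, 0.2904]
ee_rot: [0.065, -3.141, -0.001]
force: [-2.3, 1.9, 5.8]
width: 0.15
gripper_force: 35.0
[0.49783492 0.44657677 0.01620013] 2.1262371906177004
clock: 18.05
position: [0.5045, -0.1825, 0.2904]
ee_rot: [-0.714, -3.059, -0.001]
force: [-1.5, 3.1, 5.1]
width: 0.151
gripper_force: 35.0
[0.40117817 0.45768495 0.07548799] 1.7150734307754416
```

```bash
T='python3 -c "from cell import arm;o=arm.observe();print(o[\"ft_torque\"],o[\"joints\"][6])"'; python3 -m inch '0 0 0 0.06 0; 0 0 0 0.12 0; 0 0 0 0.18 0; 0 0 0 0.24 0; 0 0 0 0.26 0'; eval $T;python3 -m inch '0 0 0 0.04 0; 0 0 0 0.07 0; 0 0 0 0.07 0'; eval $T; python3 -c "
from h import *
p,r=pose();x=r.as_matrix()[:,0];print('az',np.degrees(np.arctan2(x[1],x[0])))
im=arm.get_image('wrist');cv2.imwrite('pics/w10.png',im[:,:,::-1])
for q in ['pail','pail_grip']:
  print(q,[(d['conf'],atz('wrist',d['point'],.028 if q=='pail' else .166)) for d in arm.place_of('wrist',q)[:1]])
im=arm.get_image('side');cv2.imwrite('pics/s10.png',im[:,:,::-1])"
```

```text
clock: 18.55
position: [0.5046, -0.1824, 0.2904]
ee_rot: [-1.102, -2.942, -0.001]
force: [-1.4, 3.5, 6.3]
width: 0.146
gripper_force: 35.0
[0.52078133 0.50470007 0.03373832] 1.5059150453796126
clock: 18.85
position: [0.5046, -0.1825, 0.2903]
ee_rot: [-1.202, -2.902, -0.0]
force: [-3.0, 3.1, 6.5]
width: 0.145
gripper_force: 35.0
[0.46739308 0.53416311 0.11344933] 1.4505428067712576
az 134.99137904093672
pail [(0.69, array([ 0.46373947, -0.02116794,  0.028     ]))]
pail_grip []
```

```bash
T='python3 -c "from cell import arm;o=arm.observe();print(o[\"ft_torque\"],o[\"joints\"][6])"'; python3 -m inch '0 0 0 0.02 0; 0 0 0 0.02 0; 0 0 0 0.02 0'; eval $T; python3 -m inch '0 0 0 0.02 0; 0 0 0 0.02 0; 0 0 0 0.02 0'; eval $T
python3 -c "
from h import *
a=cv2.imread('pics/w10.png');b=cv2.resize(a[150:330,180:400],(733,600))
import sys
hsv=cv2.cvtColor(a,cv2.COLOR_BGR2HSV);w=(a.min(2)>170);print(w[200:300,240:330].sum())
s=arm.silhouettes('side','dial_grip');print([(x['conf'],x['point'],x['region'].sum()) for x in s[:1]])"
```

```text
clock: 19.35
position: [0.5046, -0.1825, 0.2904]
ee_rot: [-1.23, -2.891, -0.001]
force: [-1.8, 2.2, 5.9]
width: 0.146
gripper_force: 35.0
[0.56757308 0.48173123 0.15869855] 1.435419071122478
clock: 19.65
position: [0.5046, -0.1825, 0.2904]
ee_rot: [-1.258, -2.878, -0.001]
force: [-2.1, 2.1, 5.8]
width: 0.154
gripper_force: 35.0
[0.49718952 0.42688992 0.12640191] 1.4194053508107922
1045
[(0.68, [198.1, 160.5], np.int64(650))]
```

```bash
python3 -m inch '0 0 0 0 0; 0 0 0 0 0; 0 0 0 0 0; 0 0 0 0 0; 0 0 0 0 0' | head -1; python3 -c "
from h import *
a=arm.get_image('wrist')[:,:,::-1];p,r=pose();x=r.as_matrix()[:,0];print('az',np.degrees(np.arctan2(x[1],x[0])))
for t in [(-.022,0),(-.013,0),(0,0),(.02,0)]:
  print(t,np.round(proj('wrist',p+r.apply([t[0],t[1],p[2]-.136]))))
print(a.min(2)[250:330:6,262:308:4]); print(a.max(2)[250:330:6,262:308:4])
for d in arm.place_of('wrist','dial_grip')[:1]: print(d)
print([(d['conf'],atz('wrist',d['point'],.028)) for d in arm.place_of('wrist','pail')[:1]])"
```

```text
clock: 20.2
az 132.77261385211523
(-0.022, 0) [324. 286.]
(-0.013, 0) [308. 286.]
(0, 0) [285. 286.]
(0.02, 0) [247. 286.]
[[ 87  87  14  14  14  16  14  14  14  12  72  87]
 [ 88  85  13  12  15  15  13  13  13  10  38  87]
 [ 88  63  12  13  17  17  15  15  13  10  18  87]
 [ 87  34  14  13  16  16  15  14  15  11  11  87]
 [ 88  20  12  12  16  15  15  14  12  11  13  84]
 [ 87  13  10  13  14  16  15  15  14  12  12  74]
 [ 82  15  14  14  16  17  16  16  12  12  15  41]
 [ 71  49  61  68  58  70  71  71  72  71  72  71]
 [ 92  91  92  92  93  92  92  93  92  92  91  92]
 [115 115 115 116 115 114 115 115 115 115 115 115]
 [109 110 108 109 108 109 109 109 109 109 108 110]
 [ 58  30  96  43  43  77 134  39  43  78  46  54]
 [ 66  22 138  23  13  76 155  14  12 146  23  39]
 [ 67  24 212 229 214 175 183 214 235 237  34  42]]
[[105 104  14  16  15  18  14  15  15  13  88 104]
 [105 101  14  14  16  15  15  14  15  12  46 105]
 [105  76  12  14  18  17  15  16  14  12  21 105]
 [104  40  15  13  17  16  15  16  15  12  12 105]
 [106  22  12  14  17  16  16  16  14  12  14 101]
 [105  14  12  15  14  16  16  16  15  13  13  88]
 [ 99  16  15  15  16  17  17  17  13  12  16  49]
 [ 72  50  62  71  59  70  72  72  73  71  72  73]
 [ 94  93  93  93  93  94  94  94  93  93  93  93]
 [116 115 116 117 117 116 117 116 117 117 116 116]
 [110 110 110 110 110 110 110 111 110 110 109 110]
 [ 67  30 124  44  44  84 150  40  44  97  47  56]
 [ 80  22 186  29  14  88 176  15  13 195  23  44]
 [ 80  24 240 248 239 208 215 240 251 251  38  48]]
{'point': [284.1, 286.5], 'conf': 0.9}
[(0.66, array([ 0.46296182, -0.02179128,  0.028     ]))]
```

```bash
for i in 1 2 3 4 5 6 7 8; do python3 -m inch '0 0 0 0 0; 0 0 0 0 0; 0 0 0 0 0; 0 0 0 0 0; 0 0 0 0 0' >/dev/null; done; python3 -c "
from cell import arm
o=arm.observe();print(o['clock'],o['ft_torque'],o['ee_rot'],o['gripper_force']);print(arm.sign_off())"
```

```text
24.35 [0.47648805 0.46894267 0.09602525] [-1.25831258e+00 -2.87817579e+00 -6.07929026e-04] 34.98278796672821
the job is handed in; nothing more can be done
None
```

The pail hangs released on both prongs under the spout, and I handed the job in at 24 s with the gripper holding the dial at about 1.39 rad (purge, by gripper angle and spring torque), after more than 4 s there; mug, canister and spoon were not approached.

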